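Snap the gas cartridge onto the culture jar's inclined port and hold it home

TASK

Pick up the gas cartridge that stands on the worktop, press its open lower end squarely onto the inclined port on the culture jar's lid until it snaps on and sits flush on the port's collar, and keep it pressed fully home against the valve spring. Finish while still gripping and pushing it home; do not let go. Leave the flask, the timer and the specimen jar undisturbed.

Things in the scene. Friction and masses are not known exactly. Their poses are not given: they have to be found in the camera images.
- cartridge: Loose steel gas cartridge, 88 mm tall, 0.13-0.22 kg, upright on its open mouth. Origin: centre of the mouth face; z: from mouth to closed end. Skirt 44 mm dia. from z 0 to 28 mm, then the barrel to grip, 30 mm dia., to z 88; fingertips may bear on the skirt's 7 mm shoulder. Mouth: funnel 29 mm narrowing to a 20 mm bore at 5 mm depth; inside a snap groove, floor at 25 mm.
- port: Fixed port on the jar's lid. Origin: centre of its flat collar face (46 mm dia., 9 mm thick) where the mouth must sit; z: outward along the stem, 22 degrees off vertical towards the jar's -x. Stem 18 mm dia., 24 mm long, chamfered to 12 mm; valve pin 8 mm dia. stands 9 mm further out. Fully home: cartridge and port origins coincide, z axes parallel.
- valve_pin (a joint): Valve pin in the port's tip: 0 = standing out (closed); value = metres pushed in, stop at 0.010. The cartridge's bore floor meets it with the mouth 8 mm from the collar; it reads about 0.008 fully home (valve open). Spring about 2 N at 0, 8 N at 0.008.
- jar: Fixed culture jar: clear wall, pile of culture plates inside, metal foot and lid 128 mm dia., lid top at 100 mm. Origin: centre of the underside; z up. The port leans to its -x side, roughly towards the robot; collar centre 6 mm to -x of the jar's axis, 138 mm high. On the lid's far side a blanking cap, 22 mm wide, 8 mm tall.
- flask: Bystander: conical flask, 80 mm wide at the foot, 119 mm tall, upright. Origin: centre of the underside.
- timer: Bystander: low bench timer, 45 x 70 x 29 mm. Origin: centre of the underside.
- specimen: Bystander: specimen jar with screw lid, 64 mm diameter, 75 mm tall. Origin: centre of the underside.
- detents (a point): Point on the stem's axis 15.5 mm above the collar face, amid three spring detent balls (23 mm across them). They resist with about 7 to 12 N when the mouth is 13 to 10 mm from the collar, then snap into the cartridge's groove and draw it in, until about 4 mm is left against the valve spring; if not held home, the cartridge backs off to 4 or 5 mm, where they catch it.

How it is judged (in metres and radians):
On the way, in this order (a step that is already met when the one before it is completed fails the run):
1. the cartridge is lifted clear of the worktop in the gripper (height (world z) of cartridge above 0.03 m and contact force between the fingers and cartridge above 1 N), for 0.2 s.
2. the cartridge has snapped squarely onto the port and is fully home (z of cartridge in the frame of port below 0.002 m and distance between cartridge and port below 0.004 m and angle between the z axis of cartridge and the z axis of port, either way round below 0.09 rad and value of joint valve_pin above 0.006 m), for 0.3 s.
At the end, for the whole second after the job is handed in: The cartridge sits square (within 5 degrees) and flush on the port: mouth within 2 mm of the collar face, centres within 4 mm, valve pin pushed in more than 6 mm, still pushed against the port with more than 4 N and gripped by the fingers, at rest, through the last second (all of step 2 and contact force between the fingers and cartridge above 2 N and contact force between cartridge and jar above 4 N and linear speed of cartridge below 0.02 m/s); the arm keeps its last pose, push and grip.
It fails at once if the flask is pushed aside or tipped (distance of flask from where it was at the start of the episode above 0.02 m or angle between flask's own z axis and vertical above 0.3 rad).
It fails at once if the timer is pushed aside (distance of timer from where it was at the start of the episode above 0.02 m).
It fails at once if the specimen jar is pushed aside or tipped (distance of specimen from where it was at the start of the episode above 0.02 m or angle between specimen's own z axis and vertical above 0.3 rad).
It also fails if it takes over 42 s, if anything falls off the work surface, if the arm or the gripper's body presses on something with over 40 N, if the wrist force passes 120 N, or if a joint passes its speed limit or range.

ROBOT

A 6-joint arm with a two-finger parallel gripper is mounted at the origin on a cart in front of the work surface, level with it; the furniture and walls round the work are solid. World frame = base frame: x ahead of the robot, y to its left, z up, the work surface at z = 0. Lengths are in mm, angles in rad, forces in N, time in s.
With the tool pointing down it reaches from about 350 to 875 mm from the base axis. Payload 4.2 kg.
Tool frame: the origin (TCP) lies midway between the tips of the shut fingers; the grasp point (between the pads) lies 19 mm behind it; z points along the fingers, y is the line along which they close (so a half turn about z gives the same grasp; the last joint's range is limited). The gripper opens to 85 mm and grips with 20 to 120 N. Pads are 22 mm wide; open, the fingers measure 114 mm over their backs; the gripper's body (76 mm by 85 mm) begins 54 mm behind the grasp point. The pads swing forward as they close: fully open they stand 13 mm farther back than shut.
Start: joints at [-1.016, 0.385, 0.008, 0, -1.194, -0.259], TCP at [182.207, -597.829, 200.812] pointing down, gripper open.
Joint ranges: [-3.14, 3.14], [-1.21, 2.06], [-1.07, 1.41], [-3.16, 2.05], [-2.99, -0.16], [-3.1, 3.1]. Speed limits (rad/s): [2.79, 2.79, 3.14, 3.14, 3.14, 3.14].

INTERFACE

Orientations are given as a unit quaternion [x, y, z, w].
In Python, from bench import arm gives the robot as it stands.
- The arm moves only by the tool send_rows, never from a script. Its argument "targets" is a list of rows, each an object of numbers: "gripper": the gripper command: -1 is fully open, 1 is shut, values between are in proportion; "x", "y", "z": the shift along the tool's x, y, z in cm; "ax", "ay", "az": the turn, a rotation vector about the tool's x, y, z in degrees. A call has 1 to 5 rows; each row shifts and turns the commanded pose from where the row before left it, along the tool's axes as they then stand; what a row does not reach is not made up. A row lasts 1/12 s, in which the tool goes at most 41.7 mm and 7.16 degrees, less where a joint would pass 70% of its speed; a pose out of reach is approached as far as the arm can. A call is refused whole if a number of a shift passes 4.17 or a number of a turn 7.16, either way. A call with a gripper value outside its range is refused whole. The fingers move at their own pace and stop on an object; the grip force is fixed at half the most. Time passes only in rows, so rows that do not move let the fingers close. It gives the time, the measured TCP pose, the force, the opening and the grip force at its end, in the units of the state.
- arm.read_state(): the state, without advancing time (a new reading comes with each control period).
- arm.get_image(name): name is "scene" or "top" or "wrist"; returns (picture, depth): 420x560x3 uint8, red, green, blue; 420x560 float32, mm along the optical axis (not along the pixel's ray), 0 where there is no reading.
- arm.camera_model(name): a dict with "fx", "fy", "cx", "cy" (pixels), "distortion" ([k1, k2, p1, p2, k3] as OpenCV has them; the pictures are not rectified), "cam_to_world" (4x4, takes a point from camera to world coordinates). Camera axes: x right, y down, z forward; pixel columns grow to the right and rows downward; lengths in mm; the calibration is good to about 2 mm. A picture is of the moment at which its call begins: read the wrist's pose just before it. camera_model takes no time and is no camera call; for the wrist camera it gives the pose at the moment of the call.
- arm.job_done(): hands the job in; it is judged then, once.
Trained networks look in the newest picture that a camera, given by its name, has taken for a name from the list of things; names that differ only in an ending like _2 or _b are one class to them, and where a whole thing is asked for, a point or a joint stands for the part that bears it (a point fixed in the world has none). Each returns a list of dicts, best first, with "score" (0 to 1); they miss things now and then, are a little off and sometimes report something else, mostly with a low value. They report only what shows in the picture. A call takes as long as a camera call.
- arm.boxes_of(camera, thing): "rect" ([left, top, width, height] in pixels, round what is visible of it).
The state is a dict: "clock": time; "joints": joint angles; "joint_vel": joint speeds; "joint_efforts": joint torques, N m; "position": TCP position; "ee_rot": TCP orientation; "contact_force": force on the tool from outside, world axes, zero at the start; "wrist_torque": the same for the moment, N m; "gripper_width": finger opening in mm; "grasp_force": force on a finger pad.
Only numpy, scipy, OpenCV 4.12 (cv2) and the standard library are available. Lean on these libraries where they do the work, as an engineer would, in place of code of your own. Each camera call takes 0.05 s, during which the arm holds its last target. There are 200 camera calls.

## Working session

There is one attempt and no reset: what is moved stays moved. The work goes in short steps, Python scripts to look and compute and a tool call to move; the robot and the scene stay as the last step left them, time stands still between calls to the robot, and variables do not carry over. Pictures are saved under pics/ and viewed, at most 10 in all, crops included, and the job is handed in when it is done.

Besides the shell and the picture viewer there is one more tool, called after "Request:" as name(argument=value, ...) on one line, values as JSON. send_rows: Moves the arm, as the interface text tells. Its arguments: {"type":"object","properties":{"targets":{"type":"array"}},"required":["targets"]}

```bash
ls; mkdir -p pics; python3 - <<'E'
from bench import arm
import cv2,numpy as np
s=arm.read_state();print(s)
for c in ["scene","top"]:
    im,d=arm.get_image(c);cv2.imwrite(f"pics/{c}0.png",im[:,:,::-1]);np.savez(f"{c}0.npz",im=im,d=d)
    m=arm.camera_model(c);print(c,{k:np.round(v,3).tolist() for k,v in m.items()})
    for t in ["cartridge","port","jar","flask","timer","specimen"]:
        print(t,[(np.round(b["rect"]).tolist(),round(b["score"],2)) for b in arm.boxes_of(c,t)[:2]])
print(arm.read_state()["clock"])
E
```

```text
pics
{'clock': 0.0, 'joints': array([-1.01639874e+00,  3.85583468e-01,  6.62339703e-03, -4.94890100e-04,
       -1.19401733e+00, -2.58586840e-01]), 'joint_vel': array([-0.00092081, -0.00040053, -0.00026689, -0.00127268,  0.00186538,
       -0.00173104]), 'joint_efforts': array([ 7.41042750e-04, -3.92294312e+01,  1.88399112e+01,  4.18602079e+00,
       -4.61199641e-03,  8.44045644e-06]), 'position': array([ 182.01064609, -597.2245165 ,  199.70508549]), 'ee_rot': array([-1.47276313e-01,  9.89094761e-01,  1.09260991e-03, -2.19940556e-04]), 'contact_force': array([ 0.5660961 ,  0.01106422, -0.74530832]), 'wrist_torque': array([-0.03229928, -0.05637169,  0.05091743]), 'grasp_force': 0.0, 'gripper_width': 85.22410986625162}
scene {'fx': 446.97, 'fy': 446.97, 'cx': 272.172, 'cy': 208.522, 'distortion': [-0.126, 0.0, 0.0, 0.0, 0.0], 'cam_to_world': [[-0.481, -0.637, 0.602, -146.132], [-0.877, 0.336, -0.345, 403.08], [0.017, -0.694, -0.72, 947.947], [0.0, 0.0, 0.0, 1.0]]}
cartridge [([354.0, 212.0, 17.0, 28.0], 0.97), ([264.0, 188.0, 16.0, 19.0], 0.38)]
port [([259.0, 188.0, 23.0, 20.0], 0.77)]
jar [([247.0, 187.0, 46.0, 60.0], 0.83), ([175.0, 266.0, 31.0, 49.0], 0.68)]
flask [([177.0, 264.0, 26.0, 54.0], 0.79), ([249.0, 189.0, 42.0, 57.0], 0.34)]
timer [([177.0, 222.0, 32.0, 25.0], 0.68)]
specimen [([291.0, 164.0, 21.0, 30.0], 0.87)]
top {'fx': 463.936, 'fy': 463.936, 'cx': 279.409, 'cy': 221.077, 'distortion': [-0.116, 0.0, 0.0, 0.0, 0.0], 'cam_to_world': [[0.008, -0.989, 0.149, 361.245], [-1.0, -0.01, -0.012, 8.234], [0.013, -0.149, -0.989, 1352.216], [0.0, 0.0, 0.0, 1.0]]}
cartridge [([342.0, 256.0, 18.0, 14.0], 0.55)]
port [([256.0, 189.0, 49.0, 49.0], 0.55), ([272.0, 202.0, 18.0, 18.0], 0.53)]
jar [([255.0, 188.0, 49.0, 51.0], 0.89)]
flask [([168.0, 241.0, 26.0, 26.0], 0.71)]
timer [([196.0, 182.0, 28.0, 19.0], 0.8)]
specimen [([325.0, 163.0, 24.0, 29.0], 0.67)]
0.7
```

```bash
cat > h.py <<'E'
import numpy as np,cv2
from bench import arm
def cloud(c,d,m):
    K=np.array([[m["fx"],0,m["cx"]],[0,m["fy"],m["cy"]],[0,0,1]])
    v,u=np.mgrid[:420,:560]
    p=cv2.undistortPoints(np.stack([u,v],-1).reshape(-1,1,2).astype(float),K,np.array(m["distortion"])).reshape(420,560,2)
    P=np.dstack([p*d[...,None],d]); T=np.array(m["cam_to_world"])
    W=P@T[:3,:3].T+T[:3,3]; W[d<=0]=np.nan; return W
E
python3 - <<'E'
from h import *
for c in ["scene","top"]:
    z=np.load(c+"0.npz");m=arm.camera_model(c);W=cloud(c,z["d"],m);np.save(c+"W.npy",W)
    print(c, "table z", np.nanmedian(W[250:300,280:330,2]))
    R={"scene":dict(cart=(354,212,17,28),port=(259,188,23,20),jar=(247,187,46,60),flask=(177,264,26,54),timer=(177,222,32,25),spec=(291,164,21,30)),
     "top":dict(cart=(342,256,18,14),jar=(255,188,49,51),port=(272,202,18,18),flask=(168,241,26,26),timer=(196,182,28,19),spec=(325,163,24,29))}[c]
    for k,(l,t,w,h) in R.items():
        Q=W[t:t+h,l:l+w].reshape(-1,3);Q=Q[Q[:,2]>8]
        if len(Q): 
            zt=np.percentile(Q[:,2],97);T=Q[Q[:,2]>zt-8]
            print(k,len(Q),"pct5",np.percentile(Q,5,0).round(),"pct95",np.percentile(Q,95,0).round(),"topmean",T.mean(0).round(1))
a=[cv2.resize(cv2.imread("pics/%s0.png"%c)[y:y+200,x:x+266],None,fx=3,fy=3,interpolation=cv2.INTER_CUBIC) for c,x,y in (("scene",150,140),("top",140,120))]
cv2.imwrite("pics/a.png",a[0]);cv2.imwrite("pics/b.png",a[1])
E
```

```text
scene table z 0.40908812974430475
cart 344 pct5 [ 421. -226.   14.] pct95 [ 450. -196.   89.] topmean [ 439.4 -212.9   86.8]
port 447 pct5 [557. -30.  99.] pct95 [631.  14. 160.] topmean [563.1 -10.  161.2]
jar 2205 pct5 [519. -54.  11.] pct95 [617.  46. 140.] topmean [571.8  -6.4 148.8]
flask 933 pct5 [426. 259.  14.] pct95 [474. 310. 115.] topmean [464.3 280.3 115.8]
timer 415 pct5 [626. 167.  11.] pct95 [670. 231.  29.] topmean [648.9 198.5  26. ]
spec 528 pct5 [ 655. -191.   14.] pct95 [ 708. -142.   77.] topmean [ 682.8 -168.9   74.3]
top table z -0.9635298728339876
cart 184 pct5 [ 427. -225.   19.] pct95 [ 458. -198.   90.] topmean [ 445.4 -215.6   87.4]
jar 1784 pct5 [525. -60.  93.] pct95 [631.  42. 142.] topmean [579.2  -9.8 147.4]
port 324 pct5 [556. -31.  97.] pct95 [598.  14. 162.] topmean [567.7 -12.2 161.1]
flask 546 pct5 [434. 248.  15.] pct95 [494. 301. 116.] topmean [466.7 278.8 116.1]
timer 359 pct5 [631. 165.  17.] pct95 [672. 226.  29.] topmean [653.3 196.9  25.7]
spec 465 pct5 [ 659. -195.   21.] pct95 [ 713. -143.   77.] topmean [ 687.9 -170.7   73.7]
```

View pics/a.png

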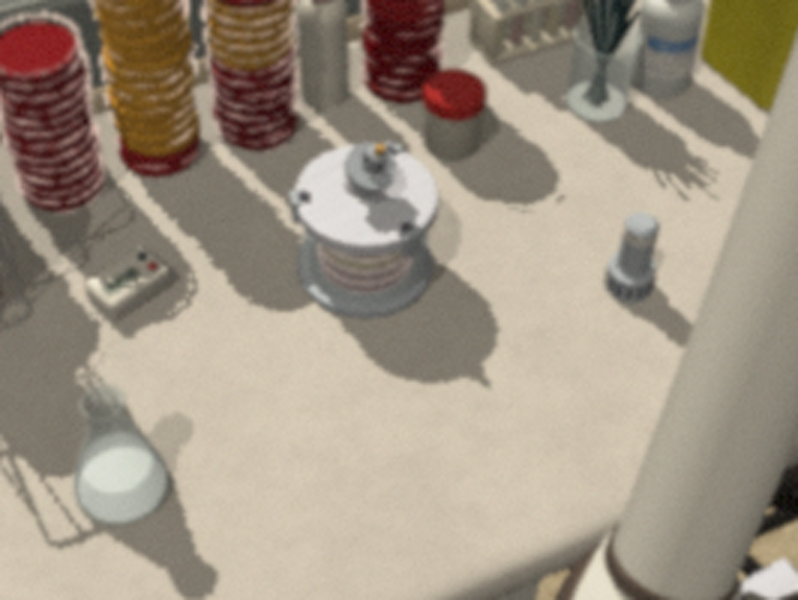

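View pics/b.png

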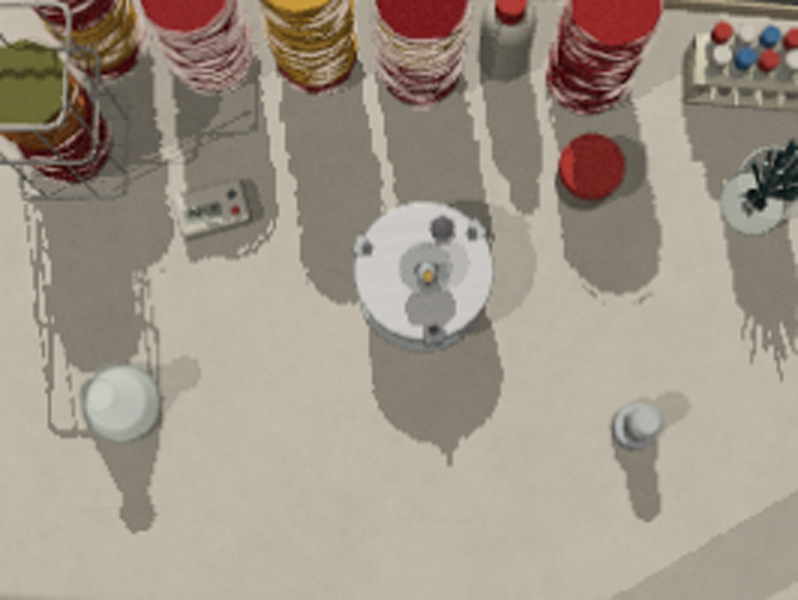

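The scene view shows the cartridge at about (637,258) in the crop, the jar at (365,220) with its port and orange pin at (380,152), the flask at (120,460), the timer at (130,285) and the specimen jar at (455,115). The top view agrees: cartridge (637,425), port (427,268), blanking cap (442,228).

```bash
python3 - <<'E'
from h import *
from scipy.spatial.transform import Rotation as R
s=arm.read_state();m=arm.camera_model("wrist")
T=np.array(m["cam_to_world"]);r=R.from_quat(s["ee_rot"])
print(m["fx"],m["cx"],m["cy"],"tool->cam R",(r.as_matrix().T@T[:3,:3]).round(3).tolist(),"pos",r.inv().apply(T[:3,3]-s["position"]).round(1))
print(r.as_matrix().round(3).tolist())
for x in [(440,-212,200),(520,-120,350)]: print(r.inv().apply(np.array(x)-s["position"]).round(1))
E
```

```text
351.31937296343466 277.6180684439331 211.3362470131983 tool->cam R [[-0.002, -0.948, -0.319], [1.0, -0.002, 0.001], [-0.001, -0.319, 0.948]] pos [  82.6    0.9 -172.5]
[[-0.957, -0.291, 0.0], [-0.291, 0.957, -0.0], [-0.0, -0.0, -1.0]]
[-359.1  294.     0.8]
[-462.4  358.6 -149.2]
```

Request:
send_rows(targets=[{"x": -2.93,"y": 2.36,"z": -0.53,"gripper": -1},{"x": -2.93,"y": 2.36,"z": -0.53,"gripper": -1},{"x": -2.93,"y": 2.36,"z": -0.53,"gripper": -1},{"x": -2.93,"y": 2.36,"z": -0.53,"gripper": -1},{"x": -2.93,"y": 2.36,"z": -0.53,"gripper": -1}])

```text
$.targets[0]: bad value
```

Request:
send_rows(targets=[{"x": -2.93,"y": 2.36,"z": -0.53,"gripper": -1},{"x": -2.93,"y": 2.36,"z": -0.53,"gripper": -1},{"x": -2.93,"y": 2.36,"z": -0.53,"gripper": -1},{"x": -2.93,"y": 2.36,"z": -0.53,"gripper": -1},{"x": -2.93,"y": 2.36,"z": -0.53,"gripper": -1}])

```text
$.targets[0]: bad value
```

Request:
send_rows(targets=[{"x": -2.93,"y": 2.36,"z": -0.53,"gripper": -1},{"x": -2.93,"y": 2.36,"z": -0.53,"gripper": -1},{"x": -2.93,"y": 2.36,"z": -0.53,"gripper": -1},{"x": -2.93,"y": 2.36,"z": -0.53,"gripper": -1},{"x": 0,"y": 0,"z": 0,"gripper": -1}])

```text
$.targets[0]: bad value
```

```bash
python3 - <<'E'
from h import *
s=arm.read_state();print(s["clock"],s["position"],s["ee_rot"],s["joints"].round(2))
m=arm.camera_model("wrist");im,d=arm.get_image("wrist")
W=cloud("w",d,m);np.save("w1W.npy",W);cv2.imwrite("pics/w1.png",im[:,:,::-1])
for t in ["cartridge","port","jar","valve_pin"]:
    print(t,[(np.round(b["rect"]).tolist(),round(b["score"],2)) for b in arm.boxes_of("wrist",t)[:2]])
E
```

```text
0.7 [ 182.2012271  -597.85201225  200.86131386] [-1.47337177e-01  9.89086322e-01 -5.58709114e-05  3.72031352e-05] [-1.02  0.38  0.01 -0.   -1.19 -0.26]
cartridge [([457.0, 408.0, 17.0, 12.0], 0.61)]
port []
jar []
valve_pin []
```

View pics/w1.png

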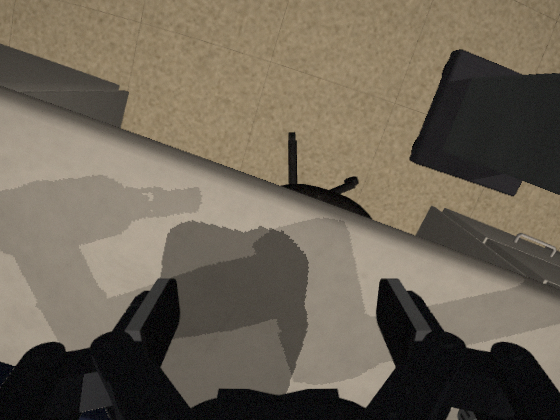

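The rows were refused, probably because they lacked the turn keys. The wrist view shows only the bare table edge and the fingers at the bottom (150,330 and 410,330). Image down means away from the robot, so what I want to see must lie in the upper half.

Request:
send_rows(targets=[{"x": -3.08,"y": 2.13,"z": -0.55,"ax": 0,"ay": 0,"az": 0,"gripper": -1},{"x": -3.08,"y": 2.13,"z": -0.55,"ax": 0,"ay": 0,"az": 0,"gripper": -1},{"x": -3.08,"y": 2.13,"z": -0.55,"ax": 0,"ay": 0,"az": 0,"gripper": -1},{"x": -3.08,"y": 2.13,"z": -0.55,"ax": 0,"ay": 0,"az": 0,"gripper": -1},{"x": -3.08,"y": 2.13,"z": -0.55,"ax": 0,"ay": 0,"az": 0,"gripper": -1}])

```text
clock: 1.37
position: [299.2, -449.7, 228.7]
ee_rot: [-0.147, 0.989, -0.0, 0.0]
contact_force: [0.8, -0.9, 0.1]
gripper_width: 85.6
grasp_force: 0.0
```

Request:
send_rows(targets=[{"x": -3.08,"y": 2.13,"z": -0.55,"ax": 0,"ay": 0,"az": 0,"gripper": -1},{"x": -3.08,"y": 2.13,"z": -0.55,"ax": 0,"ay": 0,"az": 0,"gripper": -1},{"x": -3.08,"y": 2.13,"z": -0.55,"ax": 0,"ay": 0,"az": 0,"gripper": -1},{"x": -3.08,"y": 2.13,"z": -0.55,"ax": 0,"ay": 0,"az": 0,"gripper": -1},{"x": -3.08,"y": 2.13,"z": -0.55,"ax": 0,"ay": 0,"az": 0,"gripper": -1}])

```text
clock: 1.78
position: [415.6, -302.7, 256.5]
ee_rot: [-0.147, 0.989, -0.0, 0.0]
contact_force: [0.9, -0.5, -0.9]
gripper_width: 85.6
grasp_force: 0.0
```

Request:
send_rows(targets=[{"x": -3.08,"y": 2.13,"z": -0.55,"ax": 0,"ay": 0,"az": 0,"gripper": -1},{"x": -3.08,"y": 2.13,"z": -0.55,"ax": 0,"ay": 0,"az": 0,"gripper": -1},{"x": -3.08,"y": 2.13,"z": -0.55,"ax": 0,"ay": 0,"az": 0,"gripper": -1},{"x": -3.08,"y": 2.13,"z": -0.55,"ax": 0,"ay": 0,"az": 0,"gripper": -1},{"x": -3.08,"y": 2.13,"z": -0.55,"ax": 0,"ay": 0,"az": 0,"gripper": -1}])

```text
clock: 2.2
position: [531.8, -155.8, 283.9]
ee_rot: [-0.148, 0.989, -0.0, 0.0]
contact_force: [2.1, -1.3, -0.2]
gripper_width: 85.5
grasp_force: 0.0
```

Request:
send_rows(targets=[{"x": -3.08,"y": 2.13,"z": -0.55,"ax": 0,"ay": 0,"az": 0,"gripper": -1},{"x": -3.08,"y": 2.13,"z": -0.55,"ax": 0,"ay": 0,"az": 0,"gripper": -1},{"x": -3.08,"y": 2.13,"z": -0.55,"ax": 0,"ay": 0,"az": 0,"gripper": -1},{"x": 0,"y": 0,"z": 0,"ax": 0,"ay": 0,"az": 0,"gripper": -1}])

```text
clock: 2.53
position: [604.5, -65.0, 299.5]
ee_rot: [-0.15, 0.989, 0.0, 0.001]
contact_force: [-0.3, -0.5, -0.2]
gripper_width: 85.4
grasp_force: 0.0
```

```bash
python3 - <<'E'
from h import *
s=arm.read_state();print(s["clock"],s["position"],s["ee_rot"],s["joints"].round(2))
m=arm.camera_model("wrist");im,d=arm.get_image("wrist")
W=cloud("w",d,m);np.savez("w2.npz",W=W,im=im,T=m["cam_to_world"]);cv2.imwrite("pics/w2.png",im[:,:,::-1])
for t in ["cartridge","port","jar","valve_pin"]:
    print(t,[(np.round(b["rect"]).tolist(),round(b["score"],2)) for b in arm.boxes_of("wrist",t)[:2]])
E
```

```text
2.5333 [604.46519385 -64.95528212 299.54781703] [-1.49840324e-01  9.88709648e-01  9.60834103e-05  1.04918751e-03] [ 0.16  0.31  0.14 -0.   -1.4  -1.43]
cartridge []
port [([318.0, 147.0, 50.0, 45.0], 0.77)]
jar [([274.0, 101.0, 120.0, 119.0], 0.66)]
valve_pin [([346.0, 155.0, 10.0, 16.0], 0.53)]
```

View pics/w2.png

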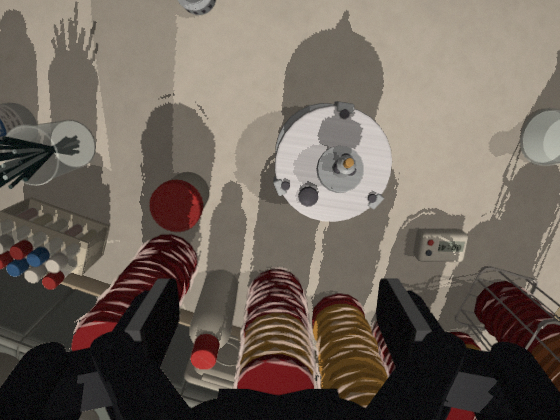

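The wrist view shows the lid centred at about (333,162), the collar at (340,168), the orange pin at (347,160) and the blanking cap at (307,195). The cartridge is at the top edge (197,3).

```bash
python3 - <<'E'
from h import *
from scipy.optimize import least_squares
def fit(W,reg,n):
    Q=W.reshape(-1,3);Q=Q[~np.isnan(Q).any(1)]
    Q=Q[(abs(Q[:,0]-577)<85)&(abs(Q[:,1]+9)<85)]
    L=Q[(Q[:,2]>92)&(Q[:,2]<104)]
    h=cv2.convexHull(L[:,:2].astype(np.float32))
    (c,r)=cv2.minEnclosingCircle(h);
    h=h.reshape(-1,2);f=least_squares(lambda p:np.hypot(*(h-p[:2]).T)-p[2],[*c,r],loss="soft_l1").x
    print(n,"lid",np.round(c,1),round(r,1),f.round(1),"z",np.median(L[:,2]).round(1))
    c=f[:2]
    C=Q[(Q[:,2]>104.5)&(Q[:,2]<112)&(np.hypot(*(Q[:,:2]-c).T)<55)&(np.hypot(*(Q[:,:2]-c).T)>30)]
    if len(C): print("cap?",len(C),C.mean(0).round(1), np.degrees(np.arctan2(*(C.mean(0)[:2]-c)[::-1])).round(1))
    # model fit: collar face plane + stem
    P=Q[(Q[:,2]>122)&(np.hypot(*(Q[:,:2]-c).T)<45)]
    def res(p,sel=None):
        yaw,dx,dy,dz=p
        a=np.array([-np.cos(yaw)*np.sin(np.radians(22)),-np.sin(yaw)*np.sin(np.radians(22)),np.cos(np.radians(22))])
        o=np.array([c[0]-6*np.cos(yaw)+dx,c[1]-6*np.sin(yaw)+dy,138+dz])
        q=P-o;z=q@a;r=np.linalg.norm(q-np.outer(z,a),axis=1)
        # sdf to union of cylinders
        def cyl(z0,z1,R):
            d=np.stack([r-R,abs(z-(z0+z1)/2)-(z1-z0)/2]);return np.hypot(*np.maximum(d,0))+np.minimum(d.max(0),0)
        return np.minimum.reduce([cyl(-9,0,23),cyl(0,21,9),cyl(20,24,7.5),cyl(24,33,4)])
    best=min((least_squares(res,[y,0,0,0],loss="soft_l1",f_scale=1.0) for y in np.radians([-60,-30,0,30,60])),key=lambda s:s.cost)
    y=best.x[0];print("port",len(P),"yaw",np.degrees(y).round(1),"d",best.x[1:].round(1),"origin",(c[0]-6*np.cos(y)+best.x[1],c[1]-6*np.sin(y)+best.x[2],138+best.x[3]),"rms",np.sqrt((best.fun**2).mean()).round(2))
z=np.load("w2.npz");fit(z["W"],0,"wrist");fit(np.load("sceneW.npy"),0,"scene");fit(np.load("topW.npy"),0,"top")
for n,W in(("scene",np.load("sceneW.npy")),("top",np.load("topW.npy")),("wrist",z["W"])):
    Q=W.reshape(-1,3);Q=Q[(abs(Q[:,0]-441)<40)&(abs(Q[:,1]+213)<40)]
    P=Q[Q[:,2]>5]
    def res(p):
        q=P[:,:2]-p;r=np.hypot(*q.T);z=P[:,2]
        def cyl(z0,z1,R):
            d=np.stack([r-R,abs(z-(z0+z1)/2)-(z1-z0)/2]);return np.hypot(*np.maximum(d,0))+np.minimum(d.max(0),0)
        return np.minimum(cyl(0,28,22),cyl(28,88,15))
    if len(P)>30:
        s=least_squares(res,[441,-213],loss="soft_l1");print(n,"cart",len(P),s.x.round(1),np.sqrt((s.fun**2).mean()).round(2))
E
```

```text
wrist lid [578.8  -8.4] 67.9 [579.   -9.2  63.8] z 99.5
cap? 285 [615.8 -24.6 106.7] -22.7
port 17789 yaw 4777.3 d [ -0.3 -10.5 249.7] origin (np.float64(579.4070584101942), np.float64(-25.6208313566652), np.float64(387.69011881823036)) rms 73.13
scene lid [578.8 -12.3] 69.0 [576.8  -9.7  64.5] z 100.5
cap? 10 [ 5.603e+02 -5.000e-01  1.052e+02] 150.8
port 229 yaw 7.0 d [ 1.9 -1.4  0.7] origin (np.float64(572.7319703320215), np.float64(-11.886633071119219), np.float64(138.6596944450018)) rms 1.4
top lid [580.3 -10.4] 67.8 [580.3 -10.5  63.7] z 99.0
cap? 59 [599.  -20.2 106.7] -27.4
port 231 yaw 12.9 d [ 0.2  1.8 -0.1] origin (np.float64(574.7101380655747), np.float64(-10.104465836802408), np.float64(137.86387991402887)) rms 1.83
scene cart 383 [ 442.5 -215.8] 2.16
top cart 236 [ 446.6 -217.5] 5.19
wrist cart 386 [ 442.1 -214.6] 0.83
```

```bash
cat >> h.py <<'E'
from scipy.optimize import least_squares
def axis(y): t=np.radians(22);return np.array([-np.cos(y)*np.sin(t),-np.sin(y)*np.sin(t),np.cos(t)])
def portfit(W,c=(578.5,-9.5)):
    Q=W.reshape(-1,3);Q=Q[~np.isnan(Q).any(1)]
    P=Q[(Q[:,2]>122)&(Q[:,2]<178)&(np.hypot(*(Q[:,:2]-c).T)<45)]
    def res(p,P=P):
        a=axis(p[0]);q=P-p[1:];z=q@a;r=np.linalg.norm(q-np.outer(z,a),axis=1)
        def cyl(z0,z1,R):
            d=np.stack([r-R,abs(z-(z0+z1)/2)-(z1-z0)/2]);return np.hypot(*np.maximum(d,0))+np.minimum(d.max(0),0)
        return np.minimum.reduce([cyl(-9,0,23),cyl(0,21,9),cyl(20,24,7.5),cyl(24,33,4)])
    S=[least_squares(res,[y,c[0]-6,c[1],138],loss="soft_l1",f_scale=.5) for y in np.radians([-50,-20,0,20,50])]
    b=min(S,key=lambda s:s.cost)
    F=P[(abs((P-b.x[1:])@axis(b.x[0]))<3)]
    n=np.linalg.svd(F-F.mean(0))[2][2];n*=np.sign(n[2])
    print("port",len(P),"yaw",np.degrees(b.x[0]).round(1),"o",b.x[1:].round(1),"rms",np.sqrt((res(b.x)**2).mean()).round(2),"med",np.median(abs(res(b.x))).round(2),
      "face n tilt",np.degrees(np.arccos(n[2])).round(1),"yaw",np.degrees(np.arctan2(-n[1],-n[0])).round(1),len(F))
E
python3 - <<'E'
from h import *
for W in (np.load("w2.npz")["W"],np.load("sceneW.npy"),np.load("topW.npy")): portfit(W)
E
```

```text
port 1757 yaw 8.8 o [572.9  -9.5 137.4] rms 0.71 med 0.44 face n tilt 21.6 yaw 9.0 1290
port 229 yaw 7.0 o [572.8 -11.8 138.6] rms 1.4 med 0.88 face n tilt 22.0 yaw 6.4 137
port 231 yaw 12.6 o [574.7 -10.1 137.8] rms 1.83 med 1.1 face n tilt 21.2 yaw 14.0 140
```

Request:
send_rows(targets=[{"x": 0,"y": 0,"z": 0,"ax": 0,"ay": 0,"az": 4.05,"gripper": -1},{"x": 0,"y": 0,"z": 0,"ax": 0,"ay": 0,"az": 4.05,"gripper": -1},{"x": 2.29,"y": -1.54,"z": 1.0,"ax": 0,"ay": 0,"az": 0,"gripper": -1},{"x": 2.29,"y": -1.54,"z": 1.0,"ax": 0,"ay": 0,"az": 0,"gripper": -1},{"x": 2.29,"y": -1.54,"z": 2.0,"ax": 0,"ay": 0,"az": 0,"gripper": -1}])

```text
clock: 3.2
position: [539.6, -127.5, 261.5]
ee_rot: [-0.077, 0.997, -0.001, 0.002]
contact_force: [0.7, 0.1, -0.6]
gripper_width: 85.6
grasp_force: 0.0
```

Request:
send_rows(targets=[{"x": 2.29,"y": -1.54,"z": 2.0,"ax": 0,"ay": 0,"az": 0,"gripper": -1},{"x": 2.29,"y": -1.54,"z": 2.0,"ax": 0,"ay": 0,"az": 0,"gripper": -1},{"x": 2.29,"y": -1.54,"z": 2.0,"ax": 0,"ay": 0,"az": 0,"gripper": -1},{"x": 2.29,"y": -1.54,"z": 2.0,"ax": 0,"ay": 0,"az": 0,"gripper": -1},{"x": 2.29,"y": -1.54,"z": 2.0,"ax": 0,"ay": 0,"az": 0,"gripper": -1}])

```text
clock: 3.62
position: [436.5, -221.0, 159.6]
ee_rot: [-0.076, 0.997, -0.0, 0.001]
contact_force: [0.2, -1.1, 0.4]
gripper_width: 85.1
grasp_force: 0.0
```

Request:
send_rows(targets=[{"x": 0,"y": 0,"z": 0,"ax": 0,"ay": 0,"az": 0,"gripper": -1},{"x": 0,"y": 0,"z": 0,"ax": 0,"ay": 0,"az": 0,"gripper": -1}])

```text
clock: 3.78
position: [436.3, -220.9, 159.4]
ee_rot: [-0.075, 0.997, 0.0, -0.001]
contact_force: [1.2, 0.7, -0.4]
gripper_width: 85.2
grasp_force: 0.0
```

```bash
cat >> h.py <<'E'
def cartfit(W,c=(442,-214.6)):
    Q=W.reshape(-1,3);P=Q[(np.hypot(*(Q[:,:2]-c).T)<32)&(Q[:,2]>5)&(Q[:,2]<93)]
    def res(p):
        r=np.hypot(*(P[:,:2]-p).T);z=P[:,2]
        def cyl(z0,z1,R):
            d=np.stack([r-R,abs(z-(z0+z1)/2)-(z1-z0)/2]);return np.hypot(*np.maximum(d,0))+np.minimum(d.max(0),0)
        return np.minimum(cyl(0,28,22),cyl(28,88,15))
    s=least_squares(res,c,loss="soft_l1",f_scale=.5);print("cart",len(P),s.x.round(1),"med",np.median(abs(res(s.x))).round(2))
E
python3 - <<'E'
from h import *
from scipy.spatial.transform import Rotation as R
s=arm.read_state();print(s["clock"],s["position"].round(1),R.from_quat(s["ee_rot"]).as_matrix().round(4).tolist(),s["joints"].round(2))
m=arm.camera_model("wrist");im,d=arm.get_image("wrist")
cartfit(cloud("w",d,m));cv2.imwrite("pics/w3.png",im[:,:,::-1])
E
```

```text
3.7833 [ 436.3 -220.9  159.4] [[-0.9887, -0.1501, -0.0016], [-0.1501, 0.9887, 0.0], [0.0016, 0.0002, -1.0]] [-0.14  0.19 -0.38  0.   -1.   -1.28]
cart 2602 [ 442.5 -215.1] med 0.48
```

View pics/w3.png

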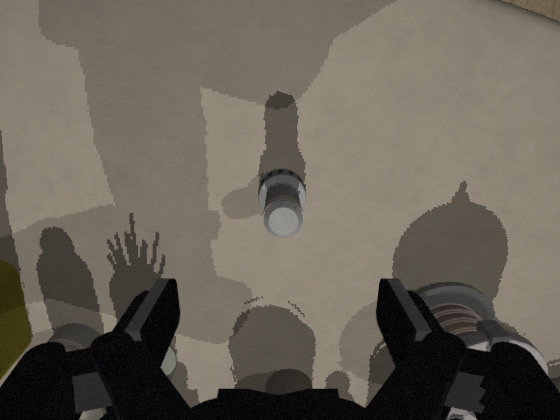

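The cartridge sits between the fingers at (282,205), upright and free.

Request:
send_rows(targets=[{"x": -0.7,"y": 0.48,"z": 1.0,"ax": 0,"ay": 0,"az": 0,"gripper": -1},{"x": 0,"y": 0,"z": 3.0,"ax": 0,"ay": 0,"az": 0,"gripper": -1},{"x": 0,"y": 0,"z": 3.0,"ax": 0,"ay": 0,"az": 0,"gripper": -1},{"x": 0,"y": 0,"z": 3.0,"ax": 0,"ay": 0,"az": 0,"gripper": -1},{"x": 0,"y": 0,"z": 2.0,"ax": 0,"ay": 0,"az": 0,"gripper": -1}])

```text
clock: 4.25
position: [445.2, -212.4, 37.6]
ee_rot: [-0.078, 0.997, 0.0, -0.0]
contact_force: [-1.0, 0.3, 1.1]
gripper_width: 85.5
grasp_force: 0.0
```

Request:
send_rows(targets=[{"x": 0,"y": 0,"z": 0.9,"ax": 0,"ay": 0,"az": 0,"gripper": -1},{"x": 0,"y": 0,"z": 0,"ax": 0,"ay": 0,"az": 0,"gripper": -1},{"x": 0,"y": 0,"z": 0,"ax": 0,"ay": 0,"az": 0,"gripper": -1}])

```text
clock: 4.5
position: [446.3, -213.3, 31.2]
ee_rot: [-0.078, 0.997, -0.0, 0.0]
contact_force: [0.4, 0.5, 0.3]
gripper_width: 85.4
grasp_force: 0.0
```

Request:
send_rows(targets=[{"x": 0.4,"y": -0.12,"z": 0.1,"ax": 0,"ay": 0,"az": 0,"gripper": -1},{"x": 0,"y": 0,"z": 0,"ax": 0,"ay": 0,"az": 0,"gripper": -1},{"x": 0,"y": 0,"z": 0,"ax": 0,"ay": 0,"az": 0,"gripper": -1}])

```text
clock: 4.75
position: [441.8, -215.5, 31.0]
ee_rot: [-0.077, 0.997, -0.0, 0.001]
contact_force: [0.3, 0.1, 0.7]
gripper_width: 85.5
grasp_force: 0.0
```

Request:
send_rows(targets=[{"x": 0,"y": 0,"z": 0,"ax": 0,"ay": 0,"az": 0,"gripper": 1},{"x": 0,"y": 0,"z": 0,"ax": 0,"ay": 0,"az": 0,"gripper": 1},{"x": 0,"y": 0,"z": 0,"ax": 0,"ay": 0,"az": 0,"gripper": 1},{"x": 0,"y": 0,"z": 0,"ax": 0,"ay": 0,"az": 0,"gripper": 1},{"x": 0,"y": 0,"z": 0,"ax": 0,"ay": 0,"az": 0,"gripper": 1}])

```text
clock: 5.17
position: [441.4, -215.5, 30.1]
ee_rot: [-0.077, 0.997, -0.0, 0.0]
contact_force: [0.7, -0.5, 0.9]
gripper_width: 27.9
grasp_force: 59.1
```

Request:
send_rows(targets=[{"x": 0,"y": 0,"z": 0,"ax": 0,"ay": 0,"az": 0,"gripper": 1},{"x": 0,"y": 0,"z": 0,"ax": 0,"ay": 0,"az": 0,"gripper": 1},{"x": 0,"y": 0,"z": 0,"ax": 0,"ay": 0,"az": 0,"gripper": 1},{"x": 0,"y": 0,"z": 0,"ax": 0,"ay": 0,"az": 0,"gripper": 1},{"x": 0,"y": 0,"z": 0,"ax": 0,"ay": 0,"az": 0,"gripper": 1}])

```text
clock: 5.58
position: [441.3, -215.5, 30.1]
ee_rot: [-0.077, 0.997, -0.0, 0.0]
contact_force: [-1.0, -0.6, 5.4]
gripper_width: 28.3
grasp_force: 59.2
```

Request:
send_rows(targets=[{"x": 0,"y": 0,"z": -2,"ax": 0,"ay": 0,"az": 0,"gripper": 1},{"x": 0,"y": 0,"z": -3.8,"ax": 0,"ay": 0,"az": 0,"gripper": 1},{"x": 0,"y": 0,"z": -4.1,"ax": 0,"ay": 0,"az": 0,"gripper": 1},{"x": 0,"y": 0,"z": -4.1,"ax": 0,"ay": 0,"az": 0,"gripper": 1},{"x": 0,"y": 0,"z": -4.1,"ax": 0,"ay": 0,"az": 0,"gripper": 1}])

```text
clock: 6.0
position: [439.9, -214.8, 211.6]
ee_rot: [-0.077, 0.997, 0.001, -0.001]
contact_force: [1.2, -0.0, -2.7]
gripper_width: 28.3
grasp_force: 59.6
```

Request:
send_rows(targets=[{"x": 0,"y": 0,"z": -2,"ax": 0,"ay": 0,"az": 0,"gripper": 1},{"x": 0,"y": 0,"z": 0,"ax": 0,"ay": -5.5,"az": 0,"gripper": 1},{"x": 0,"y": 0,"z": 0,"ax": 0,"ay": -5.5,"az": 0,"gripper": 1},{"x": 0,"y": 0,"z": 0,"ax": 0,"ay": -5.5,"az": 0,"gripper": 1},{"x": 0,"y": 0,"z": 0,"ax": 0,"ay": -5.5,"az": 0,"gripper": 1}])

```text
clock: 6.42
position: [440.2, -214.7, 229.9]
ee_rot: [-0.076, 0.978, 0.015, 0.192]
contact_force: [1.0, 0.3, -2.1]
gripper_width: 28.3
grasp_force: 59.7
```

Request:
send_rows(targets=[{"x": 0,"y": 0,"z": 0,"ax": 0,"ay": 0,"az": 0,"gripper": 1},{"x": 0,"y": 0,"z": 0,"ax": 0,"ay": 0,"az": 0,"gripper": 1}])

```text
clock: 6.58
position: [439.3, -215.3, 229.9]
ee_rot: [-0.075, 0.979, 0.015, 0.189]
contact_force: [0.2, -1.2, -1.1]
gripper_width: 28.6
grasp_force: 59.8
```

```bash
cat >> h.py <<'E'
from scipy.spatial.transform import Rotation as R
def goal(h,off=(-1.2,0,30.1),o=(573,-9.8,138),yaw=8.8):
    """shift/turn in tool axes to put mouth at height h over collar along the port axis"""
    s=arm.read_state();M=R.from_quat(s["ee_rot"]).as_matrix();a=axis(np.radians(yaw))
    zt=-a;yt=np.array([-np.sin(np.radians(yaw)),np.cos(np.radians(yaw)),0]);G=np.stack([np.cross(yt,zt),yt,zt],1)
    rv=np.degrees(R.from_matrix(M.T@G).as_rotvec())
    p=np.array(o)+h*a-G@np.array(off)
    dw=p-s["position"]
    mouth=s["position"]+M@np.array(off)-o
    print("clock",round(s["clock"],2),"pos",s["position"].round(1),"target",p.round(1),"shift(tool,cur)",(M.T@dw).round(1),"(goal frame)",(G.T@dw).round(1),"turn",rv.round(2),
      "mouth h",(mouth@a).round(1),"lat",(G.T@mouth)[:2].round(1),"F tool",(M.T@s["contact_force"]).round(1),"grip",s["grasp_force"].round(0),s["gripper_width"].round(1),"j",s["joints"].round(2))
E
python3 - <<'E'
from h import *
goal(60)
m=arm.camera_model("wrist");im,d=arm.get_image("wrist")
W=cloud("w",d,m);s=arm.read_state();M=R.from_quat(s["ee_rot"]).as_matrix()
Q=(W.reshape(-1,3)-s["position"])@M
Q=Q[~np.isnan(Q).any(1)];P=Q[(abs(Q[:,0])<30)&(abs(Q[:,1])<30)&(Q[:,2]>-62)&(Q[:,2]<34)]
# keep barrel near side beyond pads
np.save("cartpts.npy",P)
def res(p,full=False):
    ax=np.array([p[2],p[3],-1]);ax/=np.linalg.norm(ax)
    q=P-np.array([p[0],p[1],p[4]]);z=q@ax;r=np.linalg.norm(q-np.outer(z,ax),axis=1)
    def cyl(z0,z1,Rr):
        d=np.stack([r-Rr,abs(z-(z0+z1)/2)-(z1-z0)/2]);return np.hypot(*np.maximum(d,0))+np.minimum(d.max(0),0)
    return np.minimum(cyl(0,28,22),cyl(28,88,15))
b=least_squares(res,[-1.2,0,0,0,30],loss="soft_l1",f_scale=.4)
print("in-hand mouth x,y, axis slopes(deg), z",b.x[:2].round(1),np.degrees(b.x[2:4]).round(1),b.x[4].round(1),"n",len(P),"med",np.median(abs(res(b.x))))
cv2.imwrite("pics/w4.png",im[:,:,::-1])
E
```

```text
Traceback (most recent call last):
  File "h.py", line 43, in goal
    "mouth h",(mouth@a).round(1),"lat",(G.T@mouth)[:2].round(1),"F tool",(M.T@s["contact_force"]).round(1),"grip",s["grasp_force"].round(0),s["gripper_width"].round(1),"j",s["joints"].round(2))
                                                                                                                  ^^^^^^^^^^^^^^^^^^^^^^
AttributeError: 'float' object has no attribute 'round'
```

```bash
sed -i 's/s\["grasp_force"\].round(0),s\["gripper_width"\].round(1)/round(s["grasp_force"]),round(s["gripper_width"],1)/' h.py
cat > inhand.py <<'E'
from h import *
def inhand(name=None):
    s=arm.read_state();m=arm.camera_model("wrist");im,d=arm.get_image("wrist")
    W=cloud("w",d,m);M=R.from_quat(s["ee_rot"]).as_matrix()
    Q=(W.reshape(-1,3)-s["position"])@M
    Q=Q[~np.isnan(Q).any(1)];P=Q[(abs(Q[:,0])<30)&(abs(Q[:,1])<24)&(Q[:,2]>-62)&(Q[:,2]<34)]
    P=P[(P[:,2]>4)|(abs(P[:,1])<13)]
    def res(p):
        ax=np.array([p[2],p[3],-1]);ax/=np.linalg.norm(ax)
        q=P-np.array([p[0],p[1],p[4]]);z=q@ax;r=np.linalg.norm(q-np.outer(z,ax),axis=1)
        def cyl(z0,z1,Rr):
            d=np.stack([r-Rr,abs(z-(z0+z1)/2)-(z1-z0)/2]);return np.hypot(*np.maximum(d,0))+np.minimum(d.max(0),0)
        return np.minimum(cyl(0,28,22),cyl(28,88,15))
    b=least_squares(res,[-1.2,0,0,0,30],loss="soft_l1",f_scale=.4)
    print("in-hand mouth",b.x[[0,1,4]].round(1),"axis slopes deg",np.degrees(b.x[2:4]).round(1),"n",len(P),"med",np.median(abs(res(b.x))).round(2))
    if name: cv2.imwrite(name,im[:,:,::-1])
    return W
E
python3 - <<'E'
from inhand import *
goal(60);inhand("pics/w4.png")
E
```

```text
clock 6.58 pos [ 439.3 -215.3  229.9] target [538.5 -15.1 221.1] shift(tool,cur) [-115.9  182.7   56.3] (goal frame) [-116.   182.6   56.4] turn [ 0.06 -0.12 -0.06] mouth h 116.4 lat [ 116.1 -182.6] F tool [ 0.4 -1.2  1.1] grip 60 28.6 j [-0.23 -0.03 -0.42 -0.19 -0.83 -1.09]
in-hand mouth [-1.   0.  30.6] axis slopes deg [-0.1  0.5] n 8027 med 0.31
```

View pics/w4.png

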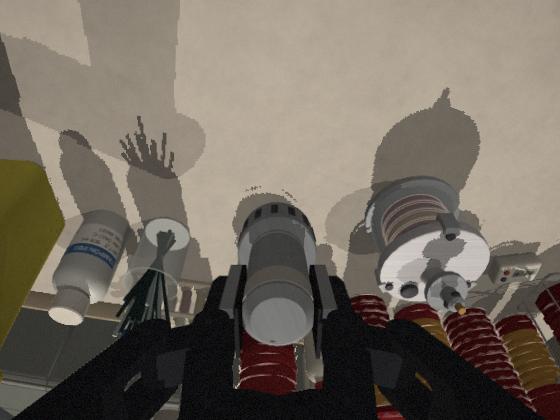

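The cartridge is held straight in the fingers, with its closed end at (278,315). The port shows free at (445,290).

Request:
send_rows(targets=[{"x": -1.93,"y": 3.04,"z": 0,"ax": 0,"ay": 0,"az": 0,"gripper": 1},{"x": -1.93,"y": 3.04,"z": 0,"ax": 0,"ay": 0,"az": 0,"gripper": 1},{"x": -1.93,"y": 3.04,"z": 0,"ax": 0,"ay": 0,"az": 0,"gripper": 1},{"x": -1.93,"y": 3.04,"z": 0,"ax": 0,"ay": 0,"az": 0,"gripper": 1},{"x": -1.93,"y": 3.04,"z": 0.5,"ax": 0,"ay": 0,"az": 0,"gripper": 1}])

```text
clock: 7.05
position: [509.3, -48.9, 263.4]
ee_rot: [-0.076, 0.979, 0.015, 0.191]
contact_force: [0.8, -0.4, -1.1]
gripper_width: 28.4
grasp_force: 59.9
```

Request:
send_rows(targets=[{"x": -1.93,"y": 3.04,"z": 1.5,"ax": 0,"ay": 0,"az": 0,"gripper": 1},{"x": 0,"y": 0,"z": 2,"ax": 0,"ay": 0,"az": 0,"gripper": 1},{"x": 0,"y": 0,"z": 1,"ax": 0,"ay": 0,"az": 0,"gripper": 1},{"x": 0,"y": 0,"z": 0,"ax": 0,"ay": 0,"az": 0,"gripper": 1},{"x": 0,"y": 0,"z": 0,"ax": 0,"ay": 0,"az": 0,"gripper": 1}])

```text
clock: 7.47
position: [537.3, -16.2, 226.7]
ee_rot: [-0.076, 0.979, 0.014, 0.189]
contact_force: [-1.1, -0.5, -1.0]
gripper_width: 28.5
grasp_force: 60.2
```

```bash
python3 - <<'E'
from inhand import *
goal(45,off=(-1,0,30.6));W=inhand("pics/w5.png")
portfit(W)
E
```

```text
clock 7.47 pos [537.3 -16.2 226.7] target [544.1 -14.3 207.7] shift(tool,cur) [ 0.5  0.9 20.2] (goal frame) [ 0.6  0.9 20.2] turn [-0.03 -0.19  0.03] mouth h 65.2 lat [-0.5 -0.9] F tool [ 1.5 -0.3  0.5] grip 60 28.5 j [ 0.31  0.02 -0.49  0.09 -0.68 -1.78]
in-hand mouth [-1.   0.  30.6] axis slopes deg [-0.1  0.5] n 8042 med 0.3
port 1476 yaw 9.0 o [573.1 -10.  137.5] rms 0.66 med 0.41 face n tilt 22.4 yaw 8.9 1273
```

View pics/w5.png

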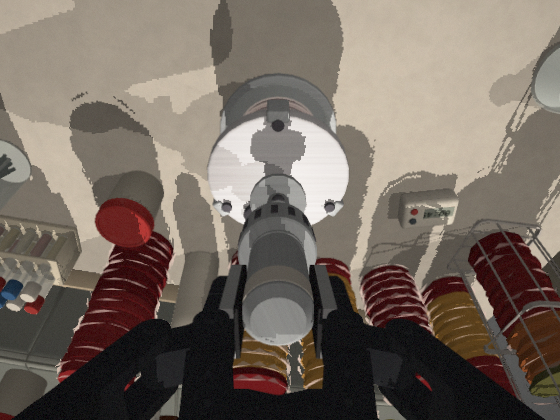

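The collar (278,190) lies straight ahead of the mouth, and the refitted port pose agrees with the first.

Request:
send_rows(targets=[{"x": 0.06,"y": 0.09,"z": 1.0,"ax": 0,"ay": 0,"az": 0,"gripper": 1},{"x": 0,"y": 0,"z": 1.5,"ax": 0,"ay": 0,"az": 0,"gripper": 1},{"x": 0,"y": 0,"z": 1.0,"ax": 0,"ay": 0,"az": 0,"gripper": 1},{"x": 0,"y": 0,"z": 0.8,"ax": 0,"ay": 0,"az": 0,"gripper": 1},{"x": 0,"y": 0,"z": 0,"ax": 0,"ay": 0,"az": 0,"gripper": 1}])

```text
clock: 7.93
position: [552.5, -13.5, 186.9]
ee_rot: [-0.075, 0.979, 0.014, 0.189]
contact_force: [0.5, 0.2, -1.4]
gripper_width: 28.1
grasp_force: 60.2
```

```bash
python3 - <<'E'
from inhand import *
goal(0,off=(-1,0,30.6),o=(573,-9.9,137.7),yaw=8.9)
E
```

```text
clock 7.93 pos [552.5 -13.5 186.9] target [560.8 -11.8 165.7] shift(tool,cur) [ 0.1  0.4 22.8] (goal frame) [ 0.2  0.4 22.8] turn [-0.07 -0.1  -0.14] mouth h 22.8 lat [-0.1 -0.4] F tool [0.1 0.1 1.5] grip 60 28.1 j [ 0.3   0.09 -0.53  0.1  -0.57 -1.8 ]
```

Request:
send_rows(targets=[{"x": 0,"y": 0.04,"z": 0.4,"ax": 0,"ay": 0,"az": 0,"gripper": 1},{"x": 0,"y": 0,"z": 0.4,"ax": 0,"ay": 0,"az": 0,"gripper": 1},{"x": 0,"y": 0,"z": 0.3,"ax": 0,"ay": 0,"az": 0,"gripper": 1},{"x": 0,"y": 0,"z": 0.2,"ax": 0,"ay": 0,"az": 0,"gripper": 1},{"x": 0,"y": 0,"z": 0,"ax": 0,"ay": 0,"az": 0,"gripper": 1}])

```text
clock: 8.35
position: [557.4, -12.1, 176.5]
ee_rot: [-0.076, 0.979, 0.014, 0.19]
contact_force: [-3.6, -2.5, 2.3]
gripper_width: 28.6
grasp_force: 61.2
```

```bash
python3 - <<'E'
from inhand import *
goal(0,off=(-1,0,30.6),o=(573,-9.9,137.7),yaw=8.9);inhand()
E
```

```text
clock 8.35 pos [557.4 -12.1 176.5] target [560.8 -11.8 165.7] shift(tool,cur) [ 1.  -0.3 11.3] (goal frame) [ 1.  -0.3 11.3] turn [-0.08 -0.01 -0.04] mouth h 11.3 lat [-1.   0.2] F tool [ 2.8 -1.9 -3.6] grip 61 28.6 j [ 0.3   0.11 -0.54  0.11 -0.54 -1.8 ]
in-hand mouth [-0.4 -0.2 30.6] axis slopes deg [-0.5  0.6] n 8093 med 0.3
```

Request:
send_rows(targets=[{"x": 0.03,"y": 0,"z": 0.2,"ax": 0,"ay": 0,"az": 0,"gripper": 1},{"x": 0,"y": 0,"z": 0.2,"ax": 0,"ay": 0,"az": 0,"gripper": 1},{"x": 0,"y": 0,"z": 0.2,"ax": 0,"ay": 0,"az": 0,"gripper": 1},{"x": 0,"y": 0,"z": 0.2,"ax": 0,"ay": 0,"az": 0,"gripper": 1},{"x": 0,"y": 0,"z": 0.1,"ax": 0,"ay": 0,"az": 0,"gripper": 1}])

```text
clock: 8.82
position: [560.9, -10.9, 167.4]
ee_rot: [-0.076, 0.979, 0.015, 0.19]
contact_force: [-3.9, -3.3, 3.9]
gripper_width: 28.6
grasp_force: 60.9
```

```bash
python3 - <<'E'
from inhand import *
goal(0,off=(-1,0,30.6),o=(573,-9.9,137.7),yaw=8.9);inhand()
E
```

```text
clock 8.82 pos [560.9 -10.9 167.4] target [560.8 -11.8 165.7] shift(tool,cur) [ 1.  -0.9  1.5] (goal frame) [ 1.  -0.9  1.5] turn [-0.03  0.02 -0.04] mouth h 1.5 lat [-1.   0.9] F tool [ 2.6 -2.7 -5.3] grip 61 28.6 j [ 0.3   0.12 -0.55  0.11 -0.52 -1.8 ]
in-hand mouth [-0.5 -0.2 30.6] axis slopes deg [-0.4  0.6] n 8401 med 0.32
```

Request:
send_rows(targets=[{"x": 0.05,"y": -0.05,"z": 0.1,"ax": 0,"ay": 0,"az": 0,"gripper": 1},{"x": 0,"y": 0,"z": 0.1,"ax": 0,"ay": 0,"az": 0,"gripper": 1},{"x": 0,"y": 0,"z": 0.1,"ax": 0,"ay": 0,"az": 0,"gripper": 1},{"x": 0,"y": 0,"z": 0,"ax": 0,"ay": 0,"az": 0,"gripper": 1}])

```text
clock: 9.2
position: [561.9, -11.0, 165.7]
ee_rot: [-0.076, 0.978, 0.015, 0.191]
contact_force: [-7.0, -1.6, 10.3]
gripper_width: 28.4
grasp_force: 61.8
```

```bash
python3 - <<'E'
from inhand import *
goal(0,off=(-1,0,30.6),o=(573,-9.9,137.7),yaw=8.9);inhand()
E
```

```text
clock 9.2 pos [561.9 -11.  165.7] target [560.8 -11.8 165.7] shift(tool,cur) [ 1.1 -0.6 -0.5] (goal frame) [ 1.1 -0.6 -0.5] turn [-0.02  0.11 -0.02] mouth h -0.5 lat [-1.2  0.6] F tool [  2.7  -0.5 -12.2] grip 62 28.4 j [ 0.3   0.13 -0.55  0.11 -0.51 -1.8 ]
in-hand mouth [-0.3 -0.  30.6] axis slopes deg [-0.6  0.5] n 8457 med 0.32
```

Request:
send_rows(targets=[{"x": 0.05,"y": 0,"z": 0.1,"ax": 0,"ay": 0,"az": 0,"gripper": 1},{"x": 0,"y": 0,"z": 0.1,"ax": 0,"ay": 0,"az": 0,"gripper": 1},{"x": 0,"y": 0,"z": 0.1,"ax": 0,"ay": 0,"az": 0,"gripper": 1},{"x": 0,"y": 0,"z": 0,"ax": 0,"ay": 0,"az": 0,"gripper": 1}])

```text
clock: 9.58
position: [562.5, -11.3, 165.7]
ee_rot: [-0.076, 0.978, 0.015, 0.193]
contact_force: [-20.0, -1.4, 25.9]
gripper_width: 28.3
grasp_force: 64.1
```

```bash
python3 - <<'E'
from inhand import *
goal(0,off=(-1,0,30.6),o=(573,-9.9,137.7),yaw=8.9);inhand()
E
```

```text
clock 9.58 pos [562.5 -11.3 165.7] target [560.8 -11.8 165.7] shift(tool,cur) [ 1.7 -0.2 -0.7] (goal frame) [ 1.7 -0.2 -0.7] turn [-0.05  0.26  0.  ] mouth h -0.6 lat [-1.8  0.2] F tool [  8.6   1.7 -31.5] grip 64 28.3 j [ 0.3   0.13 -0.55  0.11 -0.51 -1.8 ]
in-hand mouth [ 0.1  0.2 30.5] axis slopes deg [-0.9  0.4] n 8530 med 0.32
```

Request:
send_rows(targets=[{"x": 0.1,"y": 0,"z": 0,"ax": 0,"ay": 0,"az": 0,"gripper": 1},{"x": 0,"y": 0,"z": 0,"ax": 0,"ay": 0,"az": 0,"gripper": 1},{"x": 0,"y": 0,"z": 0,"ax": 0,"ay": 0,"az": 0,"gripper": 1},{"x": 0,"y": 0,"z": 0,"ax": 0,"ay": 0,"az": 0,"gripper": 1},{"x": 0,"y": 0,"z": 0,"ax": 0,"ay": 0,"az": 0,"gripper": 1}])

```text
clock: 10.05
position: [562.4, -11.3, 165.6]
ee_rot: [-0.076, 0.978, 0.015, 0.193]
contact_force: [-17.1, -2.5, 25.3]
gripper_width: 28.3
grasp_force: 63.3
```

```bash
python3 - <<'E'
from inhand import *
goal(0,off=(-1,0,30.6),o=(573,-9.9,137.7),yaw=8.9);inhand("pics/w6.png")
im=cv2.imread("pics/w6.png")[140:300,190:370];cv2.imwrite("pics/w6c.png",cv2.resize(im,None,fx=3.5,fy=3.5,interpolation=cv2.INTER_CUBIC))
E
```

```text
clock 10.05 pos [562.4 -11.3 165.6] target [560.8 -11.8 165.7] shift(tool,cur) [ 1.6 -0.2 -0.7] (goal frame) [ 1.6 -0.2 -0.7] turn [-0.04  0.37  0.01] mouth h -0.7 lat [-1.8  0.2] F tool [  6.3   0.1 -30. ] grip 63 28.3 j [ 0.3   0.13 -0.56  0.12 -0.5  -1.81]
in-hand mouth [ 0.1  0.1 30.4] axis slopes deg [-0.9  0.4] n 8513 med 0.33
```

View pics/w6c.png

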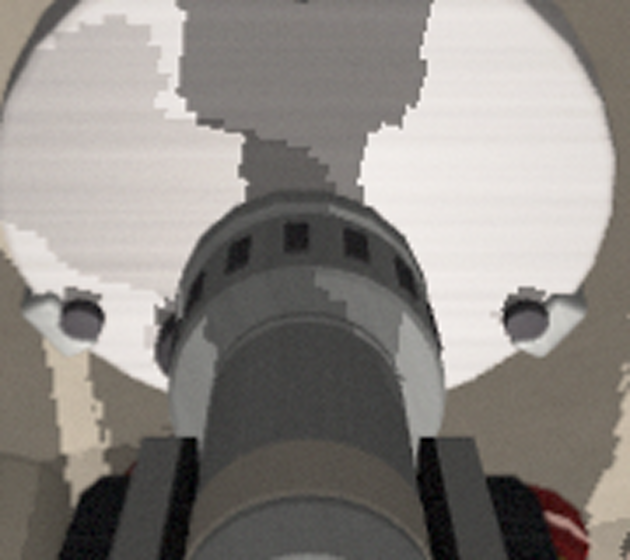

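The mouth ring (300,230 in the crop) sits flush and concentric on the collar. The push has stalled at 30 N, well above the valve spring, so the cartridge is home, and the position is steady.

```bash
python3 -c "
from bench import arm
print(arm.job_done())"
```

```text
the job is handed in; nothing more can be done
None
```

The cartridge is on the port, flush with the collar and still gripped and pushed home with about 30 N. The job was handed in at about 10 s of the 42 s; the judge returned no verdict.

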